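# Switch on the drill press in order

## Robot

A 6-joint arm with a two-finger parallel gripper is mounted at the origin on the work surface. World frame = base frame: x ahead of the robot, y to its left, z up, the work surface at z = 0. Lengths are in m, angles in rad, forces in N, time in s.
With the tool pointing down it reaches from about 0.375 to 0.9 m from the base axis. Payload 3.1 kg.
Tool frame: the origin (TCP) lies where the fingers leave the gripper's body, on its centre line; the fingertips stand 73 mm ahead of it and the grasp point (between the pads) lies 54 mm ahead of it; z points along the fingers, y is the line along which they close (so a half turn about z gives the same grasp; the last joint's range is limited). The gripper opens to 85 mm and grips with 20 to 120 N. Pads are 22 mm wide; open, the fingers measure 114 mm over their backs; the gripper's body (76 mm by 85 mm) begins 54 mm behind the grasp point. The pads swing forward as they close: fully open they stand 13 mm farther back than shut.
Start: joints at [-1.341, 0.527, 1.433, -0, 1.181, -0.178], TCP at [0.248, -0.573, 0.304] pointing down, gripper open.
Joint ranges: [-3.08, 3.08], [-0.75, 2.2], [0.22, 2.44], [-1.43, 4.57], [0, 2.65], [-2.85, 2.85]. Speed limits (rad/s): [2.79, 2.79, 3.14, 3.14, 3.14, 3.14].

## Interface

Orientations are given as a unit quaternion [x, y, z, w].
In Python, from station import manip gives the robot as it stands.
- The arm moves only by the shell command python3 -m crank 'ROWS' [FORCE]. ROWS is JSON, a list of rows, each an object with "dp": the shift along the tool's x, y, z normalised to -1 to 1, where 1 is 50 cm, a list of three; "delta_rot": the turn, a rotation vector about the tool's x, y, z normalised to -1 to 1, where 1 is 2 pi rad, a list of three; "fingers": the opening, from -1 (shut) to 1 (fully open). A call has 1 to 12 rows; each row shifts and turns the commanded pose from where the row before left it, along the tool's axes as they then stand; what a row does not reach is not made up. A row lasts 1/12 s, in which the tool goes at most 41.7 mm and 7.16 degrees, less where a joint would pass 70% of its speed; a pose out of reach is approached as far as the arm can. A call with a number of a shift or a turn outside -1 to 1 is refused whole. A call with a gripper value outside its range is refused whole. The fingers move at their own pace and stop on an object; FORCE is the grip in N (left out, the last holds). Time passes only in rows, so rows that do not move let the fingers close. It gives the time, the measured TCP pose, the force, the opening and the grip force at its end, in the units of the state.
- manip.sense(): the state, without advancing time (a new reading comes with each control period).
- manip.snapshot(name): name is "side" or "top" or "wrist"; returns (picture, depth): 384x512x3 uint8, red, green, blue; 384x512 float32, m along the optical axis (not along the pixel's ray), 0 where there is no reading.
- manip.camera_model(name): a dict with "fx", "fy", "cx", "cy" (pixels), "origin" and "attitude" of the camera in the world. Camera axes: x right, y up, looking along -z (the intrinsics and any distortion apply to the point x, -y, -z); pixel columns grow to the right and rows downward; lengths in m; the calibration is good to about 2 mm. A picture is of the moment at which its call begins: read the wrist's pose just before it. camera_model takes no time and is no camera call; for the wrist camera it gives the pose at the moment of the call.
- manip.sign_off(): hands the job in; it is judged then, once.
The state is a dict: "t": time; "q": joint angles; "qd": joint speeds; "tau": joint torques, N m; "tcp_pos": TCP position; "tool_rot": TCP orientation; "force": force on the tool from outside, world axes, zero at the start; "ft_torque": the same for the moment, N m; "finger_gap": opening from 0.0 (shut) to 1.0 (fully open); "gripper_force": force on a finger pad.
Only numpy, scipy, OpenCV 4.12 (cv2) and the standard library are available. Lean on these libraries where they do the work, as an engineer would, in place of code of your own. Each camera call takes 0.05 s, during which the arm holds its last target. There are 200 camera calls.

## Task

With closed fingers, switch the drill press on in this order: tip the main rocker on the green switch box fully over to its green-marked end, push the blue work-lamp button fully in so that it stays in, then press the green start button well in and let it spring back. Do not press the white or the red button, do nothing ahead of its turn, and only press: the loose switch box and everything else on the bench must stay standing where they are, nothing picked up or knocked about.

Things in the scene. Friction and masses are not known exactly. Their poses are not given: they have to be found in the camera images.
- switch_box: dark green switch box, 130 x 90 x 60 mm, 0.9 kg, standing loose on rubber feet; origin at the centre of its underside, z up; its x axis runs along the rocker towards the green-marked (on) end, y across the rocker
- main_switch (a joint): the main rocker on top of the switch box: a black plate 72 mm long (box x) and 38 mm wide (box y), pivoting like a see-saw about its middle, 14 mm above the box top, green patch on the on end, red patch on the off end. 0 rad = off (red end down, green end up), 0.36 rad = fully on (green end down against its stop). It may start up to 0.05 rad. It has no spring: it stays where it is left. About 4 N pressed on the green patch moves it
- main_on (a point): point on the upper face of the rocker in the green patch, 25 mm from the pivot towards the green end; 86 mm above the table when off, about 9 mm lower when fully on; it moves with the rocker
- console: grey push-button station, 100 mm deep (x) x 280 mm wide (y) x 55 mm high, bolted to the table; origin at the centre of its underside. Four round buttons stand in a row along its y axis, 62 mm apart and within 8 mm of its centre line, pressed straight down, in an order that changes from start to start
- lamp (a joint): travel of the blue work-lamp button: 0 m = out, 0.008 m = fully in at its stop. Push-latch: it has no spring and stays where it is left; about 4 N moves it
- lamp_top (a point): centre of the upper face of the blue button (cap 32 mm across, face 77 mm above the table when out, 12 mm above its steel collar); it moves down with the button
- start (a joint): travel of the green start button: 0 m = out, 0.007 m = fully in. Spring return, 5 N fully in
- start_top (a point): centre of the upper face of the green button (cap 32 mm across, face 77 mm above the table, 12 mm above its steel collar); moves with the button
- jog (a joint): travel of the white jog button (same cap as the green one, spring return): 0 m = out, 0.007 m = in. Not to be pressed
- jog_top (a point): centre of the upper face of the white button, 77 mm above the table
- stop (a joint): travel of the red mushroom stop button on a yellow collar, spring return: 0 m = out, 0.006 m = in. Not to be pressed
- stop_top (a point): centre of the top of the red mushroom (42 mm across), 85 mm above the table
- vise: green machine vise bolted down, 110 x 340 mm plus its spindle, 105 mm high, a steel tube clamped in it; origin under its centre
- spray_mid (a point): Centre of a white and red spray can, 64 mm across, 190 mm high, standing. Bystander: leave it alone.
- drill_block_mid (a point): Point half-way up a wooden block 70 x 120 x 45 mm with drills standing in it (to about 95 mm high). Bystander: leave it alone.
- tube_mid (a point): Centre of a loose steel tube offcut, 42 mm across, 45 mm high, standing beside the switch box. Bystander: leave it alone.
- chuck_key_mid (a point): Shank of a T-shaped chuck key lying in front of the button station, 80 mm long, 70 mm crossbar, 16 mm high. Bystander: leave it alone.
- brush_mid (a point): Middle of a hand brush lying on the right. Bystander: leave it alone.
- paste_jar_mid (a point): Centre of a white jar with black lid, 60 mm across, 65 mm high. Bystander: leave it alone.
- vblock_mid (a point): Centre of a steel V-block, 50 x 44 x 36 mm. Bystander: leave it alone.
There are look-alikes about, which are no part of the job. Leave any purple look-alike of the switch_box alone.

How it is judged:
By the outcome, as a careful person would: the job done as asked, in the order asked, and still so for the second after the job is handed in, with the robot touching nothing.
It also fails if it takes over 48 s, if anything falls off the work surface, if the arm or the gripper's body presses on something with over 40 N, if the wrist force passes 120 N, or if a joint passes its speed limit or range.

## Working session

There is one attempt and no reset: what is moved stays moved. The work goes in short steps, Python scripts to look and compute and a shell command to move; the robot and the scene stay as the last step left them, time stands still between calls to the robot, and variables do not carry over. Pictures are saved under pics/ and viewed, at most 10 in all, crops included, and the job is handed in when it is done.

```bash
ls; mkdir -p pics; cat > h.py <<'E'
import numpy as np, cv2
from station import manip
from scipy.spatial.transform import Rotation as R
def snap(n,f):
    m=manip.camera_model(n); im,d=manip.snapshot(n)
    cv2.imwrite(f'pics/{f}.png',im[:,:,::-1]); np.savez(f'pics/{f}.npz',im=im,d=d,**{k:np.array(v) for k,v in m.items() if not isinstance(v,(str,dict))})
    return im,d,m
def load(f): return np.load(f'pics/{f}.npz')
def Rm(a):
    a=np.array(a,float); return a if a.shape==(3,3) else R.from_quat(a).as_matrix()
def cloud(f):
    z=load(f); d=z['d']; v,u=np.mgrid[:d.shape[0],:d.shape[1]]
    p=np.stack([(u-z['cx'])/z['fx']*d,-(v-z['cy'])/z['fy']*d,-d],-1)
    w=p@Rm(z['attitude']).T+z['origin']; w[d==0]=np.nan
    return w
E
python3 - <<'E'
from h import *
for n in ('top','side'):
    im,d,m=snap(n,n+'1'); print(m)
a=[cv2.imread(f'pics/{n}1.png') for n in('top','side')]
print(manip.sense())
E
```

```text
pics
{'fx': 418.53745145789287, 'fy': 418.53745145789287, 'cx': 259.6485446955994, 'cy': 190.5937688769636, 'origin': array([ 0.29935633, -0.02341227,  1.45645945]), 'attitude': array([-0.07734928,  0.06100875,  0.7146812 , -0.69247801])}
{'fx': 352.900105802478, 'fy': 352.900105802478, 'cx': 255.91704619585508, 'cy': 183.43468388645186, 'origin': array([0.20211118, 0.71031628, 0.79794646]), 'attitude': array([-0.09358027,  0.40936127,  0.878275  , -0.22868997])}
{'t': 0.1, 'q': array([-1.34049022e+00,  5.28394846e-01,  1.43375786e+00, -2.12130683e-05,
        1.18140390e+00, -1.78483435e-01]), 'qd': array([ 7.66559633e-05, -2.88215990e-03, -2.94801545e-03,  3.92404517e-04,
        2.60600283e-04, -1.15954295e-03]), 'tau': array([-4.78859656e-04, -4.43305707e+01, -1.78585732e+01, -2.49650266e-04,
        3.91345908e-03,  8.55627462e-06]), 'tcp_pos': array([ 0.24835413, -0.57299661,  0.30302322]), 'tool_rot': array([ 9.79182718e-01,  2.02978422e-01, -3.52467175e-05, -9.81391337e-04]), 'force': array([ 0.28584744,  0.86305101, -0.19387904]), 'ft_torque': array([-0.01456118,  0.0173782 , -0.02763252]), 'gripper_force': 0.0, 'finger_gap': 1.0027893122203924}
```

View pics/top1.png

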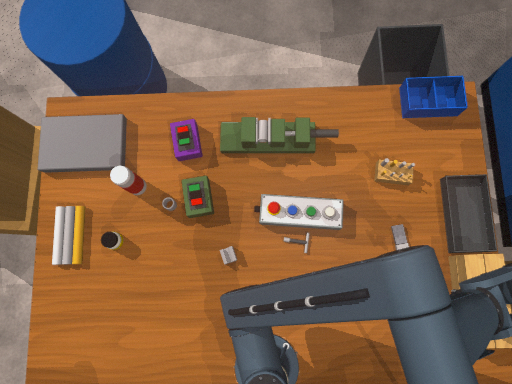

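View pics/side1.png

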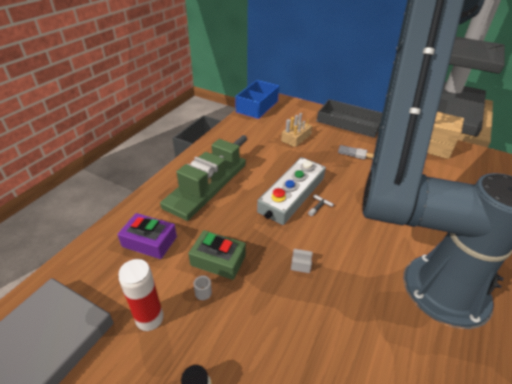

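The top view shows the green box at (197,196), with its green patch at the upper end and red at the lower. The console buttons are red (274,208), blue (293,211), green (311,212) and white (330,212). The purple look-alike is at (185,139). Next I'll enlarge and measure these.

```bash
python3 - <<'E'
from h import *
z=load('top1'); im=z['im']; w=cloud('top1')
c=im[165:240,150:350]; cv2.imwrite('pics/c1.png',cv2.resize(c,(800,300),interpolation=cv2.INTER_CUBIC)[:,:,::-1])
hsv=cv2.cvtColor(im,cv2.COLOR_RGB2HSV).astype(int); H,S,V=hsv[...,0],hsv[...,1],hsv[...,2]
def comp(mask,name,box):
    m=np.zeros_like(mask);y0,y1,x0,x1=box;m[y0:y1,x0:x1]=mask[y0:y1,x0:x1]
    n,l,s,ce=cv2.connectedComponentsWithStats(m.astype(np.uint8))
    k=1+np.argmax(s[1:,4]); p=w[l==k]; print(name,s[k,4],ce[k].round(1),np.nanmean(p,0).round(4),np.nanmedian(p,0).round(4))
red=((H<8)|(H>172))&(S>150)&(V>100); grn=(H>45)&(H<80)&(S>130)&(V>90); blu=(H>100)&(H<125)&(S>110)&(V>80); dk=(H>40)&(H<80)&(S>60)
wh=(S<25)&(V>190)
con=(195,228,258,345); bx=(174,220,178,218)
comp(red,'stop',con);comp(blu,'lamp',con);comp(grn,'start',con);
comp(grn,'sw on',bx);comp(red,'sw off',bx);comp(dk,'box',bx)
for r,cc in [(211,293),(212,311),(212,330),(208,274)]: print(w[r,cc].round(4))
print('rocker z'); print(w[178:216:2,196].round(3))
# box corners via top-surface points
m=(w[...,2]>.045)&(w[...,2]<.12); 
for nm,b in(('box',bx),('con',(190,232,255,350))):
    q=np.zeros_like(m);q[b[0]:b[1],b[2]:b[3]]=m[b[0]:b[1],b[2]:b[3]]
    r=cv2.minAreaRect((w[q][:,:2]*1000).astype(np.float32)); print(nm,r)
E
```

```text
stop 103 [273.7 207. ] [ 0.5155 -0.0404  0.0829] [ 0.5154 -0.041   0.0827]
lamp 64 [292.  209.8] [ 0.5051 -0.1011  0.0767] [ 0.5043 -0.101   0.0767]
start 48 [310.8 210.9] [ 0.4991 -0.1631  0.0771] [ 0.4992 -0.1637  0.0774]
sw on 57 [193.7 187.2] [0.5913 0.2254 0.0853] [0.5911 0.225  0.0855]
sw off 74 [196.2 201.2] [0.5443 0.2182 0.0784] [0.5444 0.2183 0.0786]
box 295 [194.6 196.2] [0.5657 0.2272 0.0595] [0.5598 0.2327 0.0596]
[ 0.5008 -0.1041  0.0778]
[ 0.4959 -0.1638  0.0749]
[ 0.4929 -0.2257  0.0811]
[ 0.5123 -0.0414  0.082 ]
rocker z
[[0.629 0.223 0.059]
 [0.622 0.222 0.061]
 [0.614 0.222 0.064]
 [0.602 0.218 0.083]
 [0.595 0.218 0.087]
 [0.589 0.218 0.082]
 [0.582 0.219 0.08 ]
 [0.575 0.218 0.084]
 [0.567 0.217 0.088]
 [0.562 0.219 0.08 ]
 [0.556 0.219 0.078]
 [0.547 0.218 0.085]
 [0.542 0.219 0.077]
 [0.535 0.219 0.078]
 [0.531 0.222 0.061]
 [0.524 0.222 0.062]
 [0.518 0.223 0.058]
 [0.511 0.223 0.056]
 [0.504 0.223 0.059]]
box ((569.2039794921875, 222.1222686767578), (130.87171936035156, 90.78028869628906), 7.952399730682373)
con ((505.7418212890625, -127.69172668457031), (288.8114013671875, 101.20399475097656), 84.0842514038086)
```

View pics/c1.png

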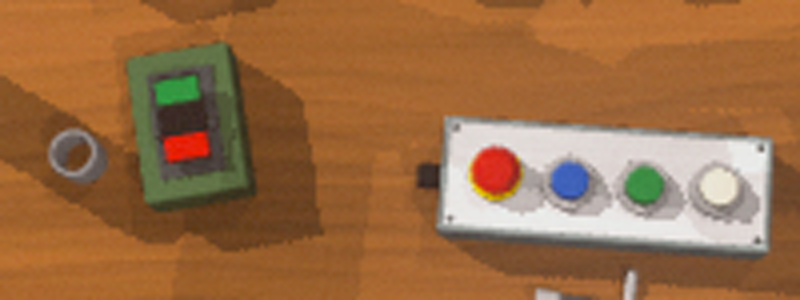

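The crop confirms it: the rocker's green end points along +x at about 8° yaw, so main_on is about (0.594, 0.226). Lamp is (0.505, -0.101) and start is (0.499, -0.164). I'll close the fingers and align the yaw with the box.

```bash
cat > go.py <<'E'
import sys; from h import *
s=manip.sense(); r=R.from_quat(s['tool_rot']); t=np.array([float(a) for a in sys.argv[1:4]])
print('t',round(s['t'],2),'tcp',s['tcp_pos'].round(4),'yaw',np.degrees(np.arctan2(*r.as_matrix()[[1,0],0])).round(2),'zaxis',r.as_matrix()[:,2].round(4),'F',s['force'].round(2),'gap',round(s['finger_gap'],3))
print('dp total',(r.inv().apply(t-s['tcp_pos'])/.5).round(4))
E
python3 -m crank '[{"dp":[0,0,0],"delta_rot":[0,0,0.0143],"fingers":-1},{"dp":[0,0,0],"delta_rot":[0,0,0.0143],"fingers":-1},{"dp":[0,0,0],"delta_rot":[0,0,0.0143],"fingers":-1},{"dp":[0,0,0],"delta_rot":[0,0,0],"fingers":-1},{"dp":[0,0,0],"delta_rot":[0,0,0],"fingers":-1},{"dp":[0,0,0],"delta_rot":[0,0,0],"fingers":-1}]' 30
python3 go.py 0.594 0.2255 0.30
```

```text
t: 0.6
tcp_pos: [0.2484, -0.5733, 0.3036]
tool_rot: [0.998, 0.071, -0.0, -0.0]
force: [0.7, -0.2, 0.5]
finger_gap: 0.145
gripper_force: 0.0
t 0.6 tcp [ 0.2484 -0.5733  0.3036] yaw 8.09 zaxis [-1.e-04  6.e-04 -1.e+00] F [ 0.72 -0.21  0.45] gap 0.145
dp total [ 0.909  -1.4845  0.0082]
```

```bash
python3 -m crank '[{"dp":[0.038,-0.062,0],"delta_rot":[0,0,0],"fingers":-1},{"dp":[0.038,-0.062,0],"delta_rot":[0,0,0],"fingers":-1},{"dp":[0.038,-0.062,0],"delta_rot":[0,0,0],"fingers":-1},{"dp":[0.038,-0.062,0],"delta_rot":[0,0,0],"fingers":-1},{"dp":[0.038,-0.062,0],"delta_rot":[0,0,0],"fingers":-1},{"dp":[0.038,-0.062,0],"delta_rot":[0,0,0],"fingers":-1},{"dp":[0.038,-0.062,0],"delta_rot":[0,0,0],"fingers":-1},{"dp":[0.038,-0.062,0],"delta_rot":[0,0,0],"fingers":-1},{"dp":[0.038,-0.062,0],"delta_rot":[0,0,0],"fingers":-1},{"dp":[0.038,-0.062,0],"delta_rot":[0,0,0],"fingers":-1},{"dp":[0.038,-0.062,0],"delta_rot":[0,0,0],"fingers":-1},{"dp":[0.038,-0.062,0],"delta_rot":[0,0,0],"fingers":-1}]'
python3 -m crank '[{"dp":[0.038,-0.062,0],"delta_rot":[0,0,0],"fingers":-1},{"dp":[0.038,-0.062,0],"delta_rot":[0,0,0],"fingers":-1},{"dp":[0.038,-0.062,0],"delta_rot":[0,0,0],"fingers":-1},{"dp":[0.038,-0.062,0],"delta_rot":[0,0,0],"fingers":-1},{"dp":[0.038,-0.062,0],"delta_rot":[0,0,0],"fingers":-1},{"dp":[0.038,-0.062,0],"delta_rot":[0,0,0],"fingers":-1},{"dp":[0.038,-0.062,0],"delta_rot":[0,0,0],"fingers":-1},{"dp":[0.038,-0.062,0],"delta_rot":[0,0,0],"fingers":-1},{"dp":[0.038,-0.062,0],"delta_rot":[0,0,0],"fingers":-1},{"dp":[0.038,-0.062,0],"delta_rot":[0,0,0],"fingers":-1},{"dp":[0,0,0],"delta_rot":[0,0,0],"fingers":-1},{"dp":[0,0,0],"delta_rot":[0,0,0],"fingers":-1}]'
python3 go.py 0.594 0.2255 0.179
python3 - <<'E'
from h import *
snap('wrist','w1')
w=cloud('w1');im=load('w1')['im'];hsv=cv2.cvtColor(im,cv2.COLOR_RGB2HSV).astype(int);H,S,V=hsv[...,0],hsv[...,1],hsv[...,2]
for n,m in(('g',(H>45)&(H<80)&(S>150)&(V>110)),('r',((H<8)|(H>172))&(S>150)&(V>100))):
    m&=(w[...,2]>.065)&(w[...,2]<.1)
    if m.any(): print(n,m.sum(),np.nanmean(w[m],0).round(4),np.argwhere(m).mean(0))
E
```

```text
t: 1.6
tcp_pos: [0.423, -0.1718, 0.3041]
tool_rot: [0.998, 0.07, 0.0, 0.0]
force: [0.2, -0.1, -0.0]
finger_gap: -0.001
gripper_force: 0.0
t: 2.6
tcp_pos: [0.568, 0.1618, 0.3036]
tool_rot: [0.997, 0.072, 0.0, 0.0]
force: [0.3, 0.1, 0.3]
finger_gap: -0.0
gripper_force: 0.0
t 2.6 tcp [0.568  0.1618 0.3036] yaw 8.25 zaxis [ 2.e-04 -2.e-04 -1.e+00] F [0.3  0.15 0.33] gap -0.0
dp total [ 0.0697 -0.1188  0.2492]
r 1799 [0.5286 0.0804 0.0811] [225.89160645 327.40911618]
```

View pics/w1.png

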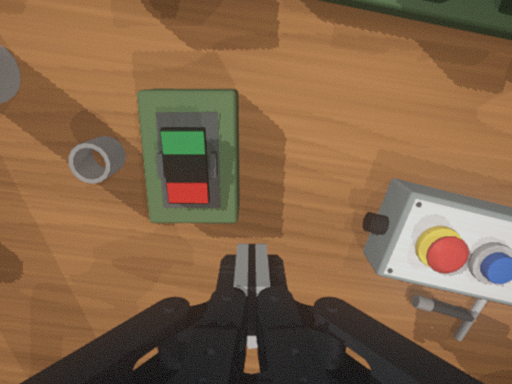

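The wrist view shows the rocker's green patch at (184,142) and its red patch at (187,193). The stop is at (447,254) and the blue button at (496,268). The tips are closed.

```bash
python3 - <<'E'
from h import *
w=cloud('w1')
for n,u,v in(('g',184,142),('r',187,193),('pivot',186,167),('stop',447,254),('blue',496,268),('boxNW',143,93),('boxNE',235,92),('boxSW',153,220),('boxSE',236,220)):
    print(n,np.nanmean(w[v-2:v+3,u-2:u+3].reshape(-1,3),0).round(4))
E
python3 go.py 0.595 0.2255 0.179
```

```text
g [0.59   0.2229 0.0857]
r [0.5419 0.2176 0.0788]
pivot [0.5673 0.2199 0.0822]
stop [ 0.5179 -0.0352  0.0844]
blue [ 0.5064 -0.094   0.0771]
boxNW [0.6231 0.2671 0.0592]
boxNE [0.6352 0.1865 0.047 ]
boxSW [0.5016 0.2518 0.0598]
boxSE [0.506  0.169  0.0425]
t 2.65 tcp [0.5674 0.1605 0.3035] yaw 8.14 zaxis [-1.e-03 -6.e-04 -1.e+00] F [-1.1  -0.03  0.09] gap 0.001
dp total [ 0.0732 -0.1211  0.2489]
```

```bash
python3 -m crank '[{"dp":[0.024,-0.04,0.02],"delta_rot":[0,0,0],"fingers":-1},{"dp":[0.024,-0.04,0.04],"delta_rot":[0,0,0],"fingers":-1},{"dp":[0.023,-0.038,0.05],"delta_rot":[0,0,0],"fingers":-1},{"dp":[0,0,0.05],"delta_rot":[0,0,0],"fingers":-1},{"dp":[0,0,0.05],"delta_rot":[0,0,0],"fingers":-1},{"dp":[0,0,0.04],"delta_rot":[0,0,0],"fingers":-1},{"dp":[0,0,0],"delta_rot":[0,0,0],"fingers":-1},{"dp":[0,0,0],"delta_rot":[0,0,0],"fingers":-1},{"dp":[0,0,0],"delta_rot":[0,0,0],"fingers":-1}]'
python3 go.py 0.594 0.2245 0.160
```

```text
t: 3.4
tcp_pos: [0.5954, 0.2224, 0.1802]
tool_rot: [0.998, 0.069, 0.001, -0.0]
force: [0.1, -0.4, 0.7]
finger_gap: -0.003
gripper_force: 0.0
t 3.4 tcp [0.5954 0.2224 0.1802] yaw 7.91 zaxis [ 1.7e-03  2.0e-04 -1.0e+00] F [ 0.05 -0.4   0.7 ] gap -0.003
dp total [-0.0023 -0.0046  0.0404]
```

```bash
python3 -m crank '[{"dp":[0.003,-0.003,0.012],"delta_rot":[0,0,0],"fingers":-1},{"dp":[0,0,0.012],"delta_rot":[0,0,0],"fingers":-1},{"dp":[0,0,0.012],"delta_rot":[0,0,0],"fingers":-1},{"dp":[0,0,0.006],"delta_rot":[0,0,0],"fingers":-1},{"dp":[0,0,0.004],"delta_rot":[0,0,0],"fingers":-1},{"dp":[0,0,0.004],"delta_rot":[0,0,0],"fingers":-1},{"dp":[0,0,0],"delta_rot":[0,0,0],"fingers":-1}]'
python3 go.py 0.597 0.2245 0.150
```

```text
t: 3.98
tcp_pos: [0.5972, 0.2252, 0.1544]
tool_rot: [0.998, 0.07, 0.002, -0.0]
force: [2.5, 0.5, 2.8]
finger_gap: 0.002
gripper_force: 1.3
t 3.98 tcp [0.5972 0.2252 0.1544] yaw 7.98 zaxis [ 3.1e-03  5.0e-04 -1.0e+00] F [2.5  0.51 2.8 ] gap 0.002
dp total [-0.0006  0.0013  0.0089]
```

Contact made and the rocker is moving. I'll carry on gently to the stop.

```bash
for i in 1; do python3 -m crank '[{"dp":[0,0,0.003],"delta_rot":[0,0,0],"fingers":-1},{"dp":[0,0,0.003],"delta_rot":[0,0,0],"fingers":-1},{"dp":[0,0,0],"delta_rot":[0,0,0],"fingers":-1}]'; done
python3 -m crank '[{"dp":[0,0,0.003],"delta_rot":[0,0,0],"fingers":-1},{"dp":[0,0,0],"delta_rot":[0,0,0],"fingers":-1}]'
python3 go.py 0.597 0.2245 0.150
```

```text
t: 4.23
tcp_pos: [0.5977, 0.2252, 0.1518]
tool_rot: [0.998, 0.07, 0.002, -0.0]
force: [3.6, -1.2, 3.8]
finger_gap: -0.0
gripper_force: 2.2
t: 4.4
tcp_pos: [0.5978, 0.2253, 0.1504]
tool_rot: [0.998, 0.07, 0.003, -0.0]
force: [4.5, -0.3, 4.5]
finger_gap: 0.005
gripper_force: 2.6
t 4.4 tcp [0.5978 0.2253 0.1504] yaw 7.98 zaxis [ 5.1e-03  9.0e-04 -1.0e+00] F [ 4.49 -0.32  4.47] gap 0.005
dp total [-0.0019  0.0013  0.0008]
```

```bash
python3 -m crank '[{"dp":[0.002,0,0.001],"delta_rot":[0,0,0],"fingers":-1},{"dp":[0.001,0,0.003],"delta_rot":[0,0,0],"fingers":-1},{"dp":[0,0,0],"delta_rot":[0,0,0],"fingers":-1}]'
python3 -m crank '[{"dp":[0.001,0,0.003],"delta_rot":[0,0,0],"fingers":-1},{"dp":[0,0,0],"delta_rot":[0,0,0],"fingers":-1}]'
python3 go.py 0.597 0.2245 0.150
```

```text
t: 4.65
tcp_pos: [0.5983, 0.2253, 0.1498]
tool_rot: [0.998, 0.07, 0.001, -0.0]
force: [0.7, -0.0, 13.4]
finger_gap: -0.005
gripper_force: 7.0
t: 4.82
tcp_pos: [0.5984, 0.2254, 0.1495]
tool_rot: [0.998, 0.07, 0.001, 0.0]
force: [-1.2, -1.7, 21.5]
finger_gap: -0.003
gripper_force: 10.2
t 4.82 tcp [0.5984 0.2254 0.1495] yaw 8.0 zaxis [ 0.0014  0.     -1.    ] F [-1.22 -1.68 21.48] gap -0.003
dp total [-0.003   0.0014 -0.0009]
```

It's firmly against the stop at 21 N. I'll lift and check.

```bash
python3 -m crank '[{"dp":[0,0,-0.01],"delta_rot":[0,0,0],"fingers":-1},{"dp":[0,0,-0.04],"delta_rot":[0,0,0],"fingers":-1},{"dp":[0,0,-0.06],"delta_rot":[0,0,0],"fingers":-1},{"dp":[0,0,-0.06],"delta_rot":[0,0,0],"fingers":-1},{"dp":[-0.02,0.06,-0.03],"delta_rot":[0,0,0],"fingers":-1},{"dp":[-0.03,0.06,0],"delta_rot":[0,0,0],"fingers":-1},{"dp":[-0.02,0.06,0],"delta_rot":[0,0,0],"fingers":-1},{"dp":[0,0,0],"delta_rot":[0,0,0],"fingers":-1},{"dp":[0,0,0],"delta_rot":[0,0,0],"fingers":-1}]'
python3 go.py 0.505 -0.1 0.2
python3 - <<'E'
from h import *
snap('wrist','w2'); w=cloud('w2'); np.save('pics/w2c.npy',w)
E
```

```text
t: 5.57
tcp_pos: [0.5737, 0.13, 0.2448]
tool_rot: [0.998, 0.068, -0.003, -0.0]
force: [-0.1, 0.3, -0.2]
finger_gap: -0.001
gripper_force: 0.0
t 5.57 tcp [0.5737 0.13   0.2448] yaw 7.81 zaxis [-6.e-03  3.e-04 -1.e+00] F [-0.06  0.28 -0.18] gap -0.001
dp total [-0.1981  0.4372  0.0902]
```

View pics/w2.png

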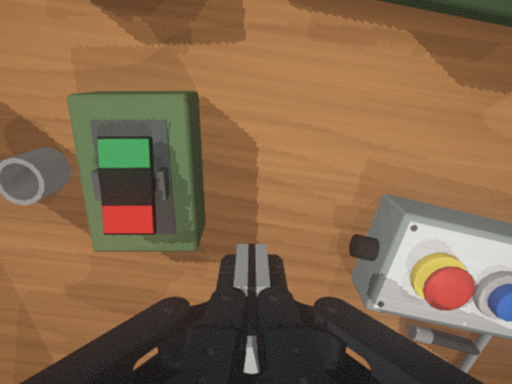

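Green patch is at (124,153) and red at (128,219), and the box looks undisturbed. I'll measure the tilt and box position.

```bash
python3 - <<'E'
from h import *
w=np.load('pics/w2c.npy')
f=lambda u,v:np.nanmean(w[v-3:v+4,u-3:u+4].reshape(-1,3),0)
for n,u,v in(('g',124,153),('r',128,219),('mid',126,187),('stop',449,288),('blue',505,302),('NW',83,97),('SW',98,244)): print(n,f(u,v).round(4))
m=w[142:230,105:148].reshape(-1,3); m=m[(m[:,2]>.07)]; A=np.c_[m[:,:2],np.ones(len(m))]; print(np.linalg.lstsq(A,m[:,2],rcond=None)[0])
w1=cloud('w1')[132:200,167:205].reshape(-1,3); A=np.c_[w1[:,:2],np.ones(len(w1))]; print(np.linalg.lstsq(A,w1[:,2],rcond=None)[0])
E
```

```text
g [0.592  0.2238 0.0779]
r [0.5453 0.2172 0.0864]
mid [0.5682 0.2206 0.0819]
stop [ 0.519  -0.0356  0.0845]
blue [ 0.5076 -0.092   0.0769]
NW [0.6245 0.2606 0.0588]
SW [0.5061 0.2507 0.0597]
[-0.18130897 -0.02806849  0.19127123]
 ** On entry to DLASCL parameter number  4 had an illegal value
 ** On entry to DLASCL parameter number  4 had an illegal valueTraceback (most recent call last):
  File "<stdin>", line 6, in <module>
    x, resids, rank, s = _umath_linalg.lstsq(a, b, rcond,
                         ~~~~~~~~~~~~~~~~~~~^^^^^^^^^^^^^
                                             signature=signature)
                                             ^^^^^^^^^^^^^^^^^^^^
    raise LinAlgError("SVD did not converge in Linear Least Squares")
numpy.linalg.LinAlgError: SVD did not converge in Linear Least Squares
```

The slope is -0.18, which is fully on. Next is the lamp.

```bash
python3 -m crank '[{"dp":[-0.025,0.054,0],"delta_rot":[0,0,0],"fingers":-1},{"dp":[-0.025,0.054,0],"delta_rot":[0,0,0],"fingers":-1},{"dp":[-0.025,0.054,0],"delta_rot":[0,0,0],"fingers":-1},{"dp":[-0.025,0.054,0],"delta_rot":[0,0,0],"fingers":-1},{"dp":[-0.025,0.054,0],"delta_rot":[0,0,0],"fingers":-1},{"dp":[-0.025,0.054,0],"delta_rot":[0,0,0],"fingers":-1},{"dp":[-0.025,0.054,0],"delta_rot":[0,0,0],"fingers":-1},{"dp":[-0.025,0.054,0],"delta_rot":[0,0,0],"fingers":-1},{"dp":[0,0,0],"delta_rot":[0,0,0],"fingers":-1},{"dp":[0,0,0],"delta_rot":[0,0,0],"fingers":-1}]'
python3 go.py 0.506 -0.1 0.16
python3 - <<'E'
from h import *
snap('wrist','w3')
E
```

```text
t: 6.45
tcp_pos: [0.5065, -0.0966, 0.2453]
tool_rot: [0.998, 0.069, -0.001, -0.001]
force: [0.3, 0.2, -1.2]
finger_gap: 0.002
gripper_force: 0.0
t 6.45 tcp [ 0.5065 -0.0966  0.2453] yaw 7.87 zaxis [-0.0018  0.0014 -1.    ] F [ 0.25  0.22 -1.21] gap 0.002
dp total [-0.0017  0.0069  0.1706]
```

View pics/w3.png

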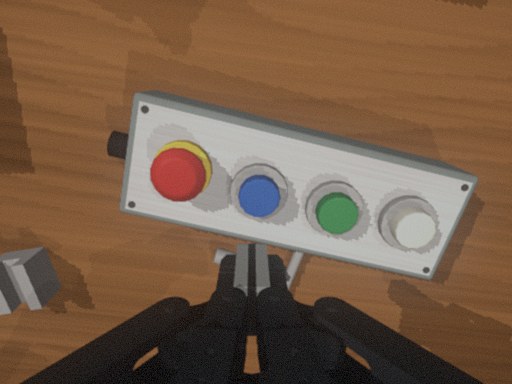

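Blue cap centre is at (259,196), green (337,213), red (178,174) and white (414,230).

```bash
python3 - <<'E'
from h import *
w=cloud('w3')
for n,u,v in(('red',178,174),('blue',259,196),('green',337,213),('white',414,230)): print(n,np.nanmean(w[v-3:v+4,u-3:u+4].reshape(-1,3),0).round(4))
E
python3 go.py 0.506 -0.1 0.16
```

```text
red [ 0.5171 -0.0427  0.0845]
blue [ 0.506  -0.1022  0.0769]
green [ 0.5006 -0.1626  0.077 ]
white [ 0.4949 -0.2244  0.0772]
t 6.5 tcp [ 0.5067 -0.0957  0.2453] yaw 7.96 zaxis [-0.0016  0.0015 -1.    ] F [0.44 0.33 0.37] gap 0.001
dp total [-0.0023  0.0085  0.1707]
```

```bash
python3 -m crank '[{"dp":[0,0.012,0.02],"delta_rot":[0,0,0],"fingers":-1},{"dp":[0,0,0.05],"delta_rot":[0,0,0],"fingers":-1},{"dp":[0,0,0.05],"delta_rot":[0,0,0],"fingers":-1},{"dp":[0,0,0.04],"delta_rot":[0,0,0],"fingers":-1},{"dp":[0,0,0.012],"delta_rot":[0,0,0],"fingers":-1},{"dp":[0,0,0.006],"delta_rot":[0,0,0],"fingers":-1},{"dp":[0,0,0],"delta_rot":[0,0,0],"fingers":-1},{"dp":[0,0,0],"delta_rot":[0,0,0],"fingers":-1}]'
python3 go.py 0.506 -0.102 0.142
python3 -m crank '[{"dp":[0,0,0.006],"delta_rot":[0,0,0],"fingers":-1},{"dp":[0,0,0.005],"delta_rot":[0,0,0],"fingers":-1},{"dp":[0,0,0.004],"delta_rot":[0,0,0],"fingers":-1},{"dp":[0,0,0.004],"delta_rot":[0,0,0],"fingers":-1},{"dp":[0,0,0],"delta_rot":[0,0,0],"fingers":-1}]'
python3 go.py 0.506 -0.102 0.142
```

```text
t: 7.17
tcp_pos: [0.5082, -0.1022, 0.1574]
tool_rot: [0.998, 0.07, 0.001, 0.0]
force: [0.6, 0.6, 0.5]
finger_gap: -0.0
gripper_force: 0.0
t 7.17 tcp [ 0.5082 -0.1022  0.1574] yaw 8.03 zaxis [ 1.1e-03 -4.0e-04 -1.0e+00] F [0.57 0.63 0.5 ] gap -0.0
dp total [-0.0044 -0.001   0.0308]
t: 7.58
tcp_pos: [0.5079, -0.1026, 0.1477]
tool_rot: [0.998, 0.069, 0.001, 0.0]
force: [0.5, 0.6, 0.5]
finger_gap: 0.002
gripper_force: 0.6
t 7.58 tcp [ 0.5079 -0.1026  0.1477] yaw 7.97 zaxis [ 1.1e-03 -3.0e-04 -1.0e+00] F [0.5  0.62 0.47] gap 0.002
dp total [-0.0036 -0.0017  0.0113]
```

```bash
python3 -m crank '[{"dp":[-0.002,0,0.004],"delta_rot":[0,0,0],"fingers":-1},{"dp":[0,0,0.004],"delta_rot":[0,0,0],"fingers":-1},{"dp":[0,0,0],"delta_rot":[0,0,0],"fingers":-1}]'
python3 -m crank '[{"dp":[0,0,0.004],"delta_rot":[0,0,0],"fingers":-1},{"dp":[0,0,0],"delta_rot":[0,0,0],"fingers":-1}]'
python3 go.py 0.506 -0.102 0.142
```

```text
t: 7.83
tcp_pos: [0.5074, -0.1028, 0.1435]
tool_rot: [0.998, 0.069, 0.001, 0.0]
force: [2.1, 0.0, 2.9]
finger_gap: -0.0
gripper_force: 1.3
t: 8.0
tcp_pos: [0.5074, -0.1028, 0.1416]
tool_rot: [0.998, 0.07, 0.001, 0.0]
force: [2.5, 1.7, 4.4]
finger_gap: -0.0
gripper_force: 2.0
t 8.0 tcp [ 0.5074 -0.1028  0.1416] yaw 7.97 zaxis [ 2.e-03 -7.e-04 -1.e+00] F [2.49 1.71 4.37] gap -0.0
dp total [-0.0025 -0.002  -0.0008]
```

```bash
python3 -m crank '[{"dp":[0,0,0.003],"delta_rot":[0,0,0],"fingers":-1},{"dp":[0,0,0],"delta_rot":[0,0,0],"fingers":-1}]'
python3 -m crank '[{"dp":[0,0,0.003],"delta_rot":[0,0,0],"fingers":-1},{"dp":[0,0,0],"delta_rot":[0,0,0],"fingers":-1}]'
python3 go.py 0.506 -0.102 0.142
```

```text
t: 8.17
tcp_pos: [0.5074, -0.1028, 0.1414]
tool_rot: [0.998, 0.07, 0.001, 0.001]
force: [1.0, 2.5, 13.6]
finger_gap: -0.002
gripper_force: 7.1
t: 8.33
tcp_pos: [0.5074, -0.1028, 0.1411]
tool_rot: [0.998, 0.07, 0.001, 0.001]
force: [-1.0, 1.7, 25.1]
finger_gap: -0.002
gripper_force: 12.2
t 8.33 tcp [ 0.5074 -0.1028  0.1411] yaw 7.99 zaxis [ 0.0029 -0.0012 -1.    ] F [-1.03  1.69 25.13] gap -0.002
dp total [-0.0025 -0.002  -0.0018]
```

Lamp is at its stop at 25 N. I'll lift, go above start and verify the lamp.

```bash
python3 -m crank '[{"dp":[0,0,-0.01],"delta_rot":[0,0,0],"fingers":-1},{"dp":[0,0,-0.05],"delta_rot":[0,0,0],"fingers":-1},{"dp":[0,0,-0.07],"delta_rot":[0,0,0],"fingers":-1},{"dp":[0,0,-0.06],"delta_rot":[0,0,0],"fingers":-1},{"dp":[-0.015,0.058,-0.02],"delta_rot":[0,0,0],"fingers":-1},{"dp":[-0.015,0.058,0],"delta_rot":[0,0,0],"fingers":-1},{"dp":[0,0,0],"delta_rot":[0,0,0],"fingers":-1},{"dp":[0,0,0],"delta_rot":[0,0,0],"fingers":-1},{"dp":[0,0,0],"delta_rot":[0,0,0],"fingers":-1}]'
python3 - <<'E'
from h import *
snap('wrist','w4')
E
python3 go.py 0.5006 -0.1626 0.155
```

```text
t: 9.08
tcp_pos: [0.4986, -0.1616, 0.2424]
tool_rot: [0.998, 0.069, -0.002, -0.001]
force: [-0.4, 0.9, -0.0]
finger_gap: 0.001
gripper_force: 0.0
t 9.13 tcp [ 0.4987 -0.1611  0.2423] yaw 7.99 zaxis [-0.0033  0.002  -1.    ] F [-0.03 -0.41  0.58] gap 0.0
dp total [0.0038 0.0038 0.1747]
```

View pics/w4.png

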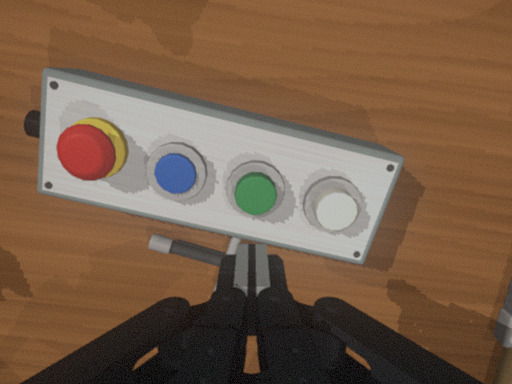

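The view has blue at (176,173), now low in its collar, green at (256,194) and white at (337,211).

```bash
python3 - <<'E'
from h import *
w=cloud('w4')
for n,u,v in(('red',87,152),('blue',176,173),('green',256,194),('white',337,211)): print(n,np.nanmean(w[v-3:v+4,u-3:u+4].reshape(-1,3),0).round(4))
E
python3 -m crank '[{"dp":[0.003,0.003,0.02],"delta_rot":[0,0,0],"fingers":-1},{"dp":[0,0,0.05],"delta_rot":[0,0,0],"fingers":-1},{"dp":[0,0,0.05],"delta_rot":[0,0,0],"fingers":-1},{"dp":[0,0,0.04],"delta_rot":[0,0,0],"fingers":-1},{"dp":[0,0,0.012],"delta_rot":[0,0,0],"fingers":-1},{"dp":[0,0,0],"delta_rot":[0,0,0],"fingers":-1},{"dp":[0,0,0],"delta_rot":[0,0,0],"fingers":-1}]'
python3 go.py 0.5006 -0.1626 0.143
```

```text
red [ 0.5166 -0.0455  0.0845]
blue [ 0.5054 -0.1036  0.0688]
green [ 0.5    -0.1644  0.0769]
white [ 0.4951 -0.2262  0.0771]
t: 9.72
tcp_pos: [0.5016, -0.1629, 0.157]
tool_rot: [0.998, 0.07, -0.0, -0.0]
force: [-1.3, -1.2, 1.2]
finger_gap: -0.001
gripper_force: 0.0
t 9.72 tcp [ 0.5016 -0.1629  0.157 ] yaw 8.02 zaxis [-9.e-04  6.e-04 -1.e+00] F [-1.29 -1.16  1.2 ] gap -0.001
dp total [-0.0018 -0.0008  0.0281]
```

Lamp face is at 0.0688, fully in. Now I'll press start.

```bash
python3 -m crank '[{"dp":[0,0,0.008],"delta_rot":[0,0,0],"fingers":-1},{"dp":[0,0,0.006],"delta_rot":[0,0,0],"fingers":-1},{"dp":[0,0,0.006],"delta_rot":[0,0,0],"fingers":-1},{"dp":[0,0,0.005],"delta_rot":[0,0,0],"fingers":-1},{"dp":[0,0,0.003],"delta_rot":[0,0,0],"fingers":-1},{"dp":[0,0,0],"delta_rot":[0,0,0],"fingers":-1},{"dp":[0,0,0],"delta_rot":[0,0,0],"fingers":-1}]'
python3 -m crank '[{"dp":[0,0,0.003],"delta_rot":[0,0,0],"fingers":-1},{"dp":[0,0,0],"delta_rot":[0,0,0],"fingers":-1}]'
```

```text
t: 10.3
tcp_pos: [0.5021, -0.1636, 0.1439]
tool_rot: [0.998, 0.069, 0.001, 0.0]
force: [1.4, 0.6, 4.5]
finger_gap: 0.004
gripper_force: 2.1
t: 10.47
tcp_pos: [0.5021, -0.1636, 0.1426]
tool_rot: [0.998, 0.07, 0.001, 0.0]
force: [1.2, 0.5, 7.2]
finger_gap: -0.002
gripper_force: 3.5
```

```bash
python3 -m crank '[{"dp":[0,0,0.003],"delta_rot":[0,0,0],"fingers":-1},{"dp":[0,0,0],"delta_rot":[0,0,0],"fingers":-1}]'
python3 -m crank '[{"dp":[0,0,-0.01],"delta_rot":[0,0,0],"fingers":-1},{"dp":[0,0,-0.03],"delta_rot":[0,0,0],"fingers":-1},{"dp":[0,0,-0.06],"delta_rot":[0,0,0],"fingers":-1},{"dp":[0,0,-0.06],"delta_rot":[0,0,0],"fingers":-1},{"dp":[0,0,-0.05],"delta_rot":[0,0,0],"fingers":-1},{"dp":[0,0,0],"delta_rot":[0,0,0],"fingers":-1},{"dp":[0,0,0],"delta_rot":[0,0,0],"fingers":-1},{"dp":[0,0,0],"delta_rot":[0,0,0],"fingers":-1}]'
python3 - <<'E'
from h import *
snap('wrist','w5');snap('side','side2'); w=cloud('w5')
for n,u,v in(('blue',176,173),('green',256,194),('white',337,211)): print(n,np.nanmean(w[v-3:v+4,u-3:u+4].reshape(-1,3),0).round(4))
E
```

```text
t: 10.63
tcp_pos: [0.5021, -0.1636, 0.1424]
tool_rot: [0.998, 0.07, 0.001, 0.001]
force: [-1.5, 2.3, 17.7]
finger_gap: 0.0
gripper_force: 8.6
t: 11.3
tcp_pos: [0.5006, -0.163, 0.2445]
tool_rot: [0.998, 0.07, -0.001, -0.001]
force: [0.3, 1.4, 0.1]
finger_gap: -0.001
gripper_force: 0.0
blue [ 0.5069 -0.1048  0.0688]
green [ 0.5015 -0.1662  0.0769]
white [ 0.4965 -0.2285  0.0769]
```

View pics/side2.png

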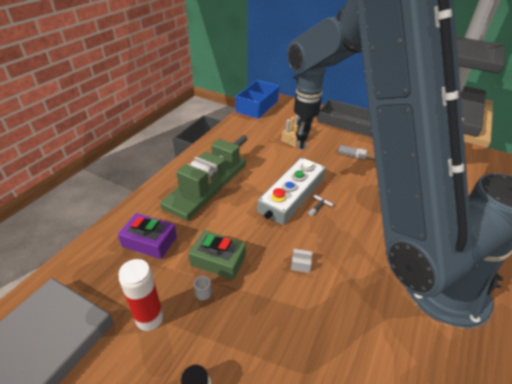

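The side view shows everything standing where it was: switch box (218,253), tube (203,288) and can (141,295). Start bottomed at 17.7 N and its face is back at 0.077. The lamp stays in.

```bash
python3 -c "from station import manip; print(manip.sign_off())"
```

```text
the job is handed in; nothing more can be done
None
```

I handed the job in at about 11.4 s of robot time: rocker fully on, lamp latched in, then start pressed to its stop and sprung back. White and red were not pressed, and nothing else was seen to move.

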